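# Gauge and sort optical-bench post holders

### The arm

A 7-joint arm with a two-finger parallel gripper is mounted at the origin on the work surface. World frame = base frame: x ahead of the robot, y to its left, z up, the work surface at z = 0. Lengths are in m, angles in rad, forces in N, time in s.
With the tool pointing down it reaches from about 0.375 to 0.925 m from the base axis. Payload 3.1 kg.
Tool frame: the origin (TCP) lies midway between the tips of the shut fingers; the grasp point (between the pads) lies 19 mm behind it; z points along the fingers, y is the line along which they close (so a half turn about z gives the same grasp; the last joint's range is limited). The gripper opens to 85 mm and grips with 20 to 120 N. Pads are 22 mm wide; open, the fingers measure 114 mm over their backs; the gripper's body (76 mm by 85 mm) begins 54 mm behind the grasp point. The pads swing forward as they close: fully open they stand 13 mm farther back than shut.
Start: joints at [-0.098, 0.383, 0.044, 1.598, -0.018, 1.161, -0.05], TCP at [0.65, 0, 0.21] pointing down, gripper open.
Joint ranges: [-2.61, 2.61], [-0.41, 2.15], [-1.48, 1.57], [0, 2.5], [-1.57, 4.71], [0.05, 1.97], [-2.85, 2.85]. Speed limits (rad/s): [2.79, 2.79, 3.14, 3.14, 3.14, 3.14, 3.14].

### API

Orientations are given as [roll, pitch, yaw] about the fixed x, y, z axes, in that order (R = Rz(yaw) Ry(pitch) Rx(roll)).
In Python, from workcell import arm, cams, workorder gives the robot as it stands.
- The arm moves only by the shell command python3 -m pendant 'ROWS'. ROWS is JSON, a list of rows, each a list of 5 numbers: the shift along the tool's x, y, z in m, then the turn about the tool's z in rad, then the opening in per cent of the stroke, from 0 (shut) to 100 (fully open). In form: [[tx, ty, tz, yaw, grip], ...]. A call has 1 to 5 rows; each row shifts and turns the commanded pose from where the row before left it, along the tool's axes as they then stand; what a row does not reach is not made up. A row lasts 1/8 s, in which the tool goes at most 62.5 mm and 10.7 degrees, less where a joint would pass 70% of its speed; a pose out of reach is approached as far as the arm can. A call with a gripper value outside its range is refused whole. The fingers move at their own pace and stop on an object; the grip force is fixed at half the most. Time passes only in rows, so rows that do not move let the fingers close. It gives the time, the measured TCP pose, the force, the opening and the grip force at its end, in the units of the state.
- arm.get_obs(): the state, without advancing time (a new reading comes with each control period).
- cams.capture(name): name is "scene" or "side" or "wrist"; returns a dict with "image" (480x640x3 uint8, blue, green, red), "depth" (480x640 float32, m along the optical axis (not along the pixel's ray), 0 where there is no reading), "fx", "fy", "cx", "cy" (pixels), "world_from_camera" (4x4, takes a point from camera to world coordinates); the wrist camera has in their place "tool_from_camera" (4x4, takes a point from camera to tool coordinates, whose origin is the TCP and whose axes are the flange's). Camera axes: x right, y down, z forward; pixel columns grow to the right and rows downward; lengths in m; the calibration is good to about 2 mm. A picture is of the moment at which its call begins: read the wrist's pose just before it.
- workorder.finish_job(): hands the job in; it is judged then, once.
The state is a dict: "time": time; "joints": joint angles; "joint_vel": joint speeds; "joint_torque": joint torques, N m; "eef_pos": TCP position; "tool_rot": TCP orientation; "contact_force": force on the tool from outside, world axes, zero at the start; "ft_torque": the same for the moment, N m; "gripper_width": finger opening in m; "gripper_force": force on a finger pad.
Only numpy, scipy, OpenCV 4.12 (cv2) and the standard library are available. Lean on these libraries where they do the work, as an engineer would, in place of code of your own. Each camera call takes 0.05 s, during which the arm holds its last target. There are 200 camera calls.

### The job

Take the pin gauge from its stand and try it in the bore of every post holder on the bench, in the order red, yellow, green, blue (skip a colour that is not there), pushing the pin straight down until it goes most of the way in or stops where the bore narrows; push gently and never force it (25 N at the very most). Stand the holders that the gauge goes down into upright in the green tray and the ones where it stops short upright in the red tray, put the gauge back fully home in its stand, and leave the two meters and the phone where they are; a holder may be knocked aside while you work, so check and put it right.

Things in the scene. Friction and masses are not known exactly. Their poses are not given: they have to be found in the camera images.
- gauge_grip (a point): Pin gauge: steel pin 20 mm in diameter, 60 mm long, tip chamfered; then a dark collar 44 mm across, 6 mm thick; then an orange square handle 26 x 26 mm, 50 mm tall; 116 mm over all, 0.16 kg. Point: middle of the handle, 91 mm above the pin's tip; z runs up the gauge, x and y square to the handle's flats. It starts upright in its stand, handle up.
- gauge_tip (a point): The centre of the free lower end of the gauge's pin. The pin is sprung: pushed with over 1.6 N it yields straight up into the handle, 0.8 N more for each mm, as far as a hard stop at 12 mm. The collar does not yield.
- stand: Fixed aluminium gauge stand beyond the holders, 76 x 76 mm, 70 mm high, with a 30 mm hole through its middle; the gauge hangs in it by the collar, which rests on the stand's top (pin tip then 10 mm above the table). Origin at the centre of its underside, on the hole's axis.
- tray_pass: Fixed shallow GREEN tray with a dark mat, for holders that the gauge fits. 200 x 200 mm outside, walls 5 mm thick and 18 mm high over all, inner floor 5 mm above the table. Origin at the centre of its underside, x and y along its sides. It may be on the left or the right.
- tray_rework: Fixed shallow RED tray with a dark mat, for undersize holders, the same size as the green one. Origin at the centre of its underside, x and y along its sides.
- red_a_mid (a point): Loose black post holder, red top band (red_a OR red_b is present): upright tube 44 mm across, 70 mm tall, on a foot 60 mm across, 8 mm thick; 0.18 kg. 24 mm bore mouth. In a good one the bore is 24 mm wide for 62 mm down; an undersize one (looks alike) narrows to 17 mm at 12 mm down, where the gauge stops. Point: on the axis, half-way up (35 mm above the underside); z up.
- red_b_mid (a point): Black post holder with a red top band; red_a tells its shape, and only one of its two red namesakes, at most, is present. Good or undersize.
- yellow_a_mid (a point): Black post holder with a yellow top band; red_a tells its shape, and only one of its two yellow namesakes, at most, is present. Good or undersize.
- yellow_b_mid (a point): Black post holder with a yellow top band; red_a tells its shape, and only one of its two yellow namesakes, at most, is present. Good or undersize.
- green_a_mid (a point): Black post holder with a green top band; red_a tells its shape, and only one of its two green namesakes, at most, is present. Good or undersize.
- green_b_mid (a point): Black post holder with a green top band; red_a tells its shape, and only one of its two green namesakes, at most, is present. Good or undersize.
- blue_a_mid (a point): Black post holder with a blue top band; red_a tells its shape, and only one of its two blue namesakes, at most, is present. Good or undersize.
- blue_b_mid (a point): Black post holder with a blue top band; red_a tells its shape, and only one of its two blue namesakes, at most, is present. Good or undersize.
- meter_a: Bystander: orange multimeter lying flat, 150 x 85 x 40 mm, beyond the right tray. Origin at the centre of its underside.
- meter_b: Bystander: yellow multimeter lying flat, 150 x 85 x 40 mm, beyond the left tray. Origin at the centre of its underside.
- phone: Bystander: black phone lying flat, 148 x 72 x 9 mm, just beyond the gauge stand. Origin at the centre of its underside.
Not all that is in view belongs to the job. What is shaped like the part that bears green_a_mid but orange is not meant. Leave any turquoise look-alike of the part that bears gauge_grip alone.

How it is judged:
On the way, in this order (a step that is already met when the one before it is completed fails the run):
1. the gauge's pin has been tried in the red holder's bore and gone at least 40 mm down (z of gauge_tip in the frame of red_a_mid between -0.035 and -0.005 m and horizontal distance between gauge_tip and red_a_mid below 0.006 m), for 0.2 s.
2. the gauge's pin has been tried in the red holder's bore and pushed at least 9 mm down, to where the bore narrows (z of gauge_tip in the frame of red_b_mid between -0.035 and 0.026 m and horizontal distance between gauge_tip and red_b_mid below 0.006 m), for 0.2 s.
3. the gauge's pin has been tried in the yellow holder's bore and pushed at least 9 mm down, to where the bore narrows (z of gauge_tip in the frame of yellow_a_mid between -0.035 and 0.026 m and horizontal distance between gauge_tip and yellow_a_mid below 0.006 m), for 0.2 s.
4. the gauge's pin has been tried in the yellow holder's bore and gone at least 40 mm down (z of gauge_tip in the frame of yellow_b_mid between -0.035 and -0.005 m and horizontal distance between gauge_tip and yellow_b_mid below 0.006 m), for 0.2 s.
5. the gauge's pin has been tried in the green holder's bore and gone at least 40 mm down (z of gauge_tip in the frame of green_a_mid between -0.035 and -0.005 m and horizontal distance between gauge_tip and green_a_mid below 0.006 m), for 0.2 s.
6. the gauge's pin has been tried in the green holder's bore and pushed at least 9 mm down, to where the bore narrows (z of gauge_tip in the frame of green_b_mid between -0.035 and 0.026 m and horizontal distance between gauge_tip and green_b_mid below 0.006 m), for 0.2 s.
7. the gauge's pin has been tried in the blue holder's bore and pushed at least 9 mm down, to where the bore narrows (z of gauge_tip in the frame of blue_a_mid between -0.035 and 0.026 m and horizontal distance between gauge_tip and blue_a_mid below 0.006 m), for 0.2 s.
8. the gauge's pin has been tried in the blue holder's bore and gone at least 40 mm down (z of gauge_tip in the frame of blue_b_mid between -0.035 and -0.005 m and horizontal distance between gauge_tip and blue_b_mid below 0.006 m), for 0.2 s.
At the end, for the whole second after the job is handed in: Every holder present is upright (0.1 rad) and at rest on its tray's floor, good ones green, undersize ones red, axis within 75 mm of the tray's middle along both sides; the gauge is at rest in its stand, axis within 10 mm of the hole's, collar within 6 mm of the stand's top, upright (0.12 rad) (x of red_a_mid in the frame of tray_pass between -0.075 and 0.075 m and y of red_a_mid in the frame of tray_pass between -0.075 and 0.075 m and z of red_a_mid in the frame of tray_pass between 0.034 and 0.046 m and angle between each of red_a_mid, red_b_mid, yellow_a_mid, yellow_b_mid, green_a_mid, green_b_mid, blue_a_mid, blue_b_mid's own z axis and vertical below 0.1 rad and linear speed of each of red_a, red_b, yellow_a, yellow_b, green_a, green_b, blue_a, blue_b, gauge below 0.02 m/s and x of red_b_mid in the frame of tray_rework between -0.075 and 0.075 m and y of red_b_mid in the frame of tray_rework between -0.075 and 0.075 m and z of red_b_mid in the frame of tray_rework between 0.034 and 0.046 m and x of yellow_a_mid in the frame of tray_rework between -0.075 and 0.075 m and y of yellow_a_mid in the frame of tray_rework between -0.075 and 0.075 m and z of yellow_a_mid in the frame of tray_rework between 0.034 and 0.046 m and x of yellow_b_mid in the frame of tray_pass between -0.075 and 0.075 m and y of yellow_b_mid in the frame of tray_pass between -0.075 and 0.075 m and z of yellow_b_mid in the frame of tray_pass between 0.034 and 0.046 m and x of green_a_mid in the frame of tray_pass between -0.075 and 0.075 m and y of green_a_mid in the frame of tray_pass between -0.075 and 0.075 m and z of green_a_mid in the frame of tray_pass between 0.034 and 0.046 m and x of green_b_mid in the frame of tray_rework between -0.075 and 0.075 m and y of green_b_mid in the frame of tray_rework between -0.075 and 0.075 m and z of green_b_mid in the frame of tray_rework between 0.034 and 0.046 m and x of blue_a_mid in the frame of tray_rework between -0.075 and 0.075 m and y of blue_a_mid in the frame of tray_rework between -0.075 and 0.075 m and z of blue_a_mid in the frame of tray_rework between 0.034 and 0.046 m and x of blue_b_mid in the frame of tray_pass between -0.075 and 0.075 m and y of blue_b_mid in the frame of tray_pass between -0.075 and 0.075 m and z of blue_b_mid in the frame of tray_pass between 0.034 and 0.046 m and horizontal distance between gauge_tip and stand below 0.01 m and angle between gauge_tip's own z axis and vertical below 0.12 rad and z of gauge_tip in the frame of stand below 0.016 m); the robot touches nothing.
It fails at once if the gauge is forced: it presses on a holder with more than 25 N (contact force between gauge and red_a above 25 N or contact force between gauge and red_b above 25 N or contact force between gauge and yellow_a above 25 N or contact force between gauge and yellow_b above 25 N or contact force between gauge and green_a above 25 N or contact force between gauge and green_b above 25 N or contact force between gauge and blue_a above 25 N or contact force between gauge and blue_b above 25 N).
It fails at once if a multimeter or the phone is moved by more than 30 mm (distance of any of meter_a, meter_b, phone from where it was at the start of the episode above 0.03 m).
Of red_a, red_b only 1 to 1 are there at a start; the rules pass over those that are not, and their reading is None.
Of yellow_a, yellow_b only 1 to 1 are there at a start; the rules pass over those that are not, and their reading is None.
Of green_a, green_b only 1 to 1 are there at a start; the rules pass over those that are not, and their reading is None.
Of blue_a, blue_b only 1 to 1 are there at a start; the rules pass over those that are not, and their reading is None.
Of red_a, red_b, yellow_a, yellow_b, green_a, green_b, blue_a, blue_b only 7 to 7 are there at a start; the rules pass over those that are not, and their reading is None.
At some moment in a run one of red_a, red_b, yellow_a, yellow_b, green_a, green_b, blue_a, blue_b may be knocked a few centimetres aside while the robot is not near it.
It also fails if it takes over 210 s, if anything falls off the work surface, if the arm or the gripper's body presses on something with over 40 N, if the wrist force passes 120 N, or if a joint passes its speed limit or range.

## Working session

There is one attempt and no reset: what is moved stays moved. The work goes in short steps, Python scripts to look and compute and a shell command to move; the robot and the scene stay as the last step left them, time stands still between calls to the robot, and variables do not carry over. Pictures are saved under pics/ and viewed, at most 16 in all, crops included, and the job is handed in when it is done.

```bash
mkdir -p pics; ls; python3 - <<'E'
from workcell import arm,cams
import cv2,numpy as np
print(arm.get_obs())
for n in ("scene","side"):
    c=cams.capture(n); cv2.imwrite(f"pics/{n}0.png",c["image"])
    print(n,c["fx"],c["fy"],c["cx"],c["cy"],np.round(c["world_from_camera"],4).tolist())
E
```

```text
pics
{'time': 0.0, 'joints': array([-0.09782216,  0.38384961,  0.04381396,  1.59959362, -0.01791367,
        1.16119419, -0.04989433]), 'joint_vel': array([-1.27217263e-03,  7.50670302e-05, -9.34964946e-05,  8.19457392e-04,
       -8.64560139e-04, -1.42787365e-03,  1.06027617e-03]), 'joint_torque': array([-8.41360106e-04, -4.33466363e+01,  1.02427706e+00, -2.49513745e+01,
        1.06121189e-02,  1.12996699e-02, -5.17373280e-06]), 'eef_pos': array([6.48991214e-01, 2.17582145e-05, 2.08468380e-01]), 'tool_rot': array([-3.13894285e+00,  1.23081059e-04,  1.57091685e+00]), 'contact_force': array([-1.4158518 , -0.30252693, -0.36231015]), 'ft_torque': array([-0.01380912,  0.01690504,  0.05197697]), 'gripper_force': 0.0, 'gripper_width': 0.08533563742811363}
scene 502.0196427019325 502.0196427019325 319.3887758678874 231.16421653637877 [[0.8587, 0.4256, -0.2854, 0.9278], [0.5123, -0.6996, 0.4981, -0.5204], [0.0124, -0.574, -0.8188, 0.9947], [0.0, 0.0, 0.0, 1.0]]
side 538.8654606137206 538.8654606137206 312.24527483583023 239.1639937369853 [[-0.8211, -0.3728, 0.4321, 0.0878], [-0.5707, 0.5442, -0.615, 0.7361], [-0.0059, -0.7516, -0.6596, 0.8667], [0.0, 0.0, 0.0, 1.0]]
```

View pics/scene0.png

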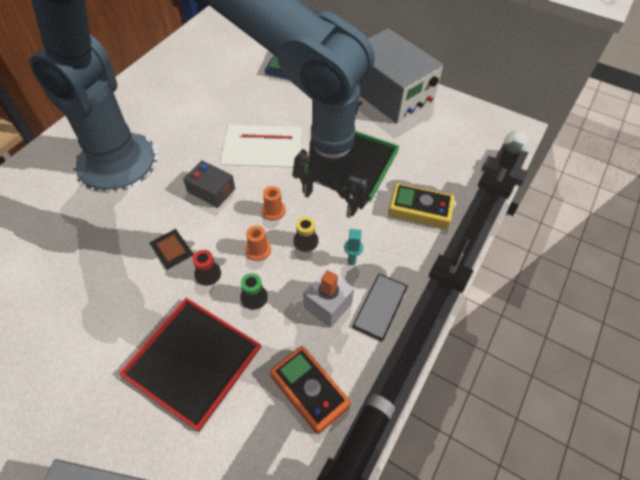

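View pics/side0.png

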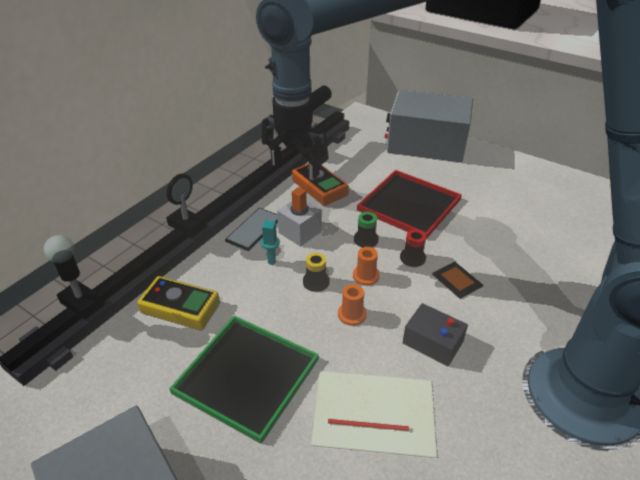

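Visible: red, yellow and green holders, no blue one. There are also two orange decoys, the turquoise look-alike, and the gauge in its stand. I'll enlarge to read the pixels.

```bash
python3 - <<'E'
import cv2,numpy as np
a=cv2.imread("pics/scene0.png")[200:330,180:380]; b=cv2.imread("pics/side0.png")[175:300,265:465]
a=cv2.resize(a,None,fx=4,fy=4,interpolation=cv2.INTER_CUBIC)
b=cv2.resize(b,None,fx=4,fy=4,interpolation=cv2.INTER_CUBIC)
cv2.imwrite("pics/ca.png",a);cv2.imwrite("pics/cb.png",b)
E
```

```text
(no output)
```

View pics/ca.png

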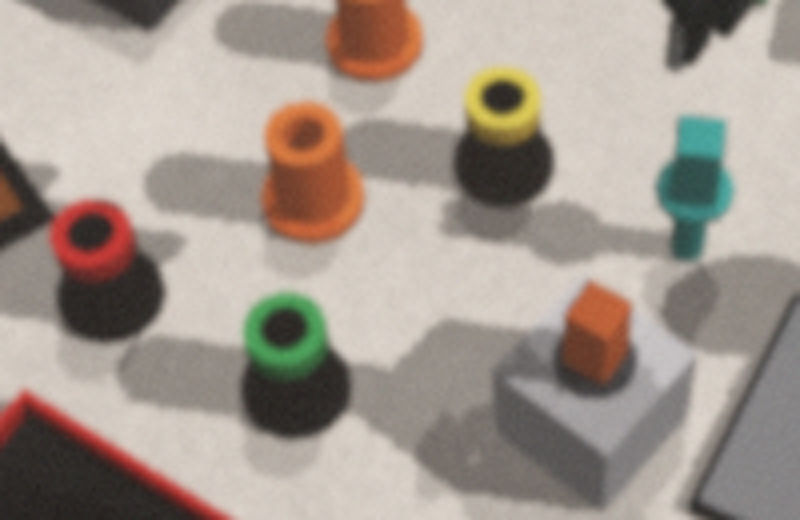

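View pics/cb.png

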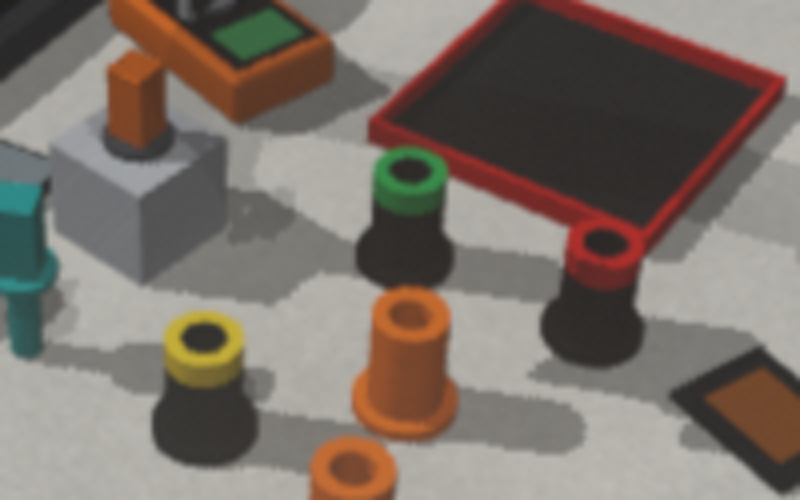

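```bash
cat > h.py <<'E'
import numpy as np
from workcell import arm,cams
def ray(c,T,u,v,z):
    d=T[:3,:3]@np.array([(u-c["cx"])/c["fx"],(v-c["cy"])/c["fy"],1]); o=T[:3,3]
    return (o+d*(z-o[2])/d[2])[:2]
E
python3 - <<'E'
from h import *
np.set_printoptions(precision=4,suppress=True)
S=cams.capture("scene");D=cams.capture("side")
def p(n,c,pts,z,o=None):
    for q in pts:
        u,v=(q[0]/4+o[0],q[1]/4+o[1]) if o else q
        print(n,ray(c,c["world_from_camera"],u-.0,v,z))
a=(180-.375,200-.375);b=(265-.375,175-.375)
for n,s,d,z in [("red",(92,231),(606,243),.07),("yel",(503,97),(205,337),.07),("grn",(285,327),(410,170),.07),("orn",(304,133),(411,314),.07),("han",(598,307),(137,70),.126)]:
    p(n+" S",S,[s],z,a);p(n+" D",D,[d],z,b)
p("orn2 D",D,[(352,466)],.07,b)
p("turq",S,[(702,137)],.126,a)
p("redtray",S,[(187,300),(260,345),(197,427),(122,373)],.018)
p("grntray",D,[(237,319),(318,357),(262,437),(174,388)],.018)
p("stand",S,[(590,275),(693,360),(603,453),(497,375)],.07,a)
p("handle",S,[(592,283),(632,303),(602,330),(570,308)],.126,a)
E
```

```text
red S [ 0.4252 -0.1486]
red D [ 0.4238 -0.1497]
yel S [0.568 0.043]
yel D [0.5666 0.0417]
grn S [ 0.5486 -0.1431]
grn D [ 0.5482 -0.1439]
orn S [ 0.4859 -0.0361]
orn D [ 0.4845 -0.0366]
han S [ 0.6978 -0.0761]
han D [ 0.6927 -0.0725]
orn2 D [0.4517 0.0779]
turq [0.693  0.0412]
redtray [ 0.4361 -0.2308]
redtray [ 0.6293 -0.2338]
redtray [ 0.6208 -0.4267]
redtray [ 0.4297 -0.4223]
grntray [0.6295 0.2351]
grntray [0.4399 0.219 ]
grntray [0.4253 0.4076]
grntray [0.617  0.4241]
stand [ 0.6695 -0.0327]
stand [ 0.7412 -0.0492]
stand [ 0.7278 -0.1194]
stand [ 0.6586 -0.1095]
handle [ 0.6883 -0.0657]
handle [ 0.7112 -0.0654]
handle [ 0.7061 -0.0864]
handle [ 0.6862 -0.0838]
```

Positions agree between both cameras to within 2–5 mm. I'll move above the gauge and look from close by.

```bash
python3 -m pendant '[[-0.025,0.016,0,0,100],[-0.026,0.016,0,0,100],[-0.025,0.016,0,0,100],[0,0,0,0,100],[0,0,0,0,100]]'; cat >> h.py <<'E'
import cv2
from scipy.spatial.transform import Rotation as R
def wrist(name):
    o=arm.get_obs(); c=cams.capture("wrist"); cv2.imwrite(f"pics/{name}.png",c["image"])
    T=np.eye(4);T[:3,:3]=R.from_euler("xyz",o["tool_rot"]).as_matrix();T[:3,3]=o["eef_pos"]
    c["T"]=T@c["tool_from_camera"]; 
    return o,c
E
python3 - <<'E'
from h import *
import pickle
o,c=wrist("w1"); print(o["eef_pos"],o["tool_rot"],o["contact_force"],o["gripper_width"]); pickle.dump(c,open("w1.pkl","wb"))
print(np.round(c["tool_from_camera"],3))
E
```

```text
time: 0.82
eef_pos: [0.6975, -0.0749, 0.2093]
tool_rot: [-3.14, -0.001, 1.571]
contact_force: [-0.0, 1.0, -0.0]
gripper_width: 0.0854
gripper_force: 0.0
[ 0.69750021 -0.07486605  0.20932652] [-3.14033563e+00 -1.26727250e-03  1.57134626e+00] [-0.03935315  0.97973172 -0.01186602] 0.08539976804315787
[[ 0.002 -0.962 -0.272  0.068]
 [ 1.     0.001  0.002 -0.   ]
 [-0.002 -0.272  0.962 -0.164]
 [ 0.     0.     0.     1.   ]]
```

View pics/w1.png

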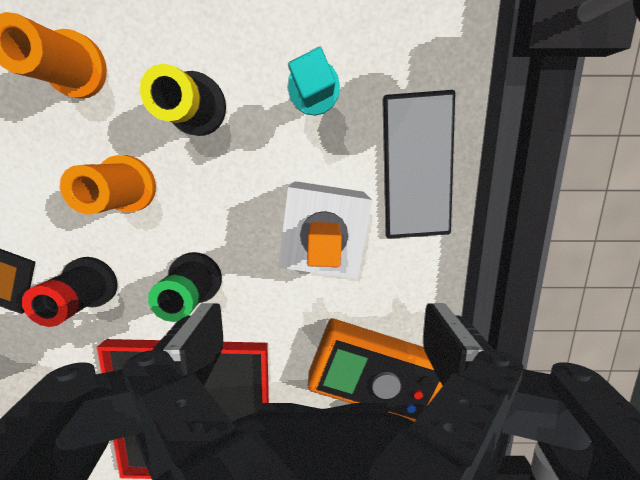

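```bash
python3 - <<'E'
import cv2
a=cv2.imread("pics/w1.png")[170:290,260:390]
cv2.imwrite("pics/cw1.png",cv2.resize(a,None,fx=5,fy=5,interpolation=cv2.INTER_CUBIC))
E
```

```text
(no output)
```

View pics/cw1.png

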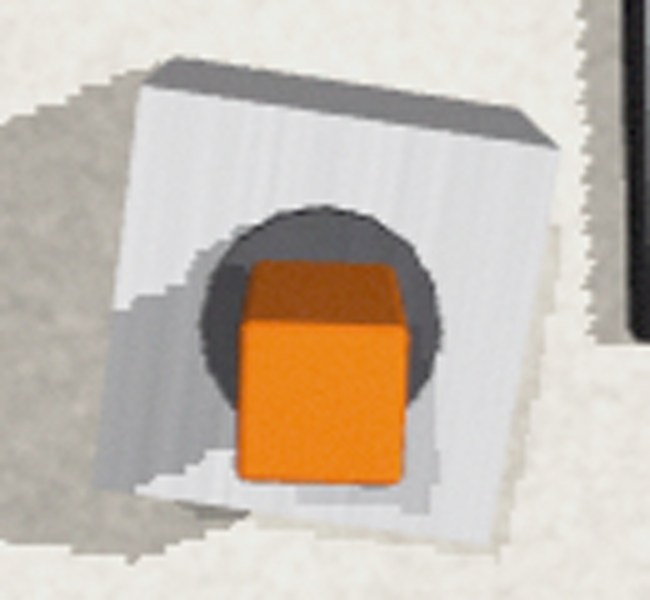

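```bash
python3 - <<'E'
from h import *
import pickle
c=pickle.load(open("w1.pkl","rb"))
f=lambda x,y,z:np.round(ray(c,c["T"],260+x/5-.4,170+y/5-.4,z),4)
print("handle",f(324,404,.126),[f(*q,.126) for q in [(245,325),(410,325),(404,485),(238,480)]])
print("collar",f(321,325,.076)); s=[f(*q,.07) for q in [(140,85),(556,150),(495,550),(95,487)]];print("stand",s,np.mean(s,0))
for n,u,v in [("red",50,303),("yel",167,92),("grn",171,301)]: print(n,np.round(ray(c,c["T"],u,v,.07),4))
E
```

```text
handle [ 0.6988 -0.0772] [array([ 0.6869, -0.0649]), array([ 0.7116, -0.0648]), array([ 0.7112, -0.0901]), array([ 0.6856, -0.0894])]
collar [ 0.6985 -0.0766]
stand [array([ 0.6663, -0.0344]), array([ 0.7405, -0.0457]), array([ 0.7319, -0.1221]), array([ 0.6559, -0.1095])] [ 0.69865  -0.077925]
red [ 0.4318 -0.147 ]
yel [0.5689 0.0423]
grn [ 0.55   -0.1446]
```

```bash
python3 -m pendant '[[-0.002,0.001,0.03,0,100],[0,0,0.035,0,100],[0,0,0.035,0,100],[0,0,0.025,0,100],[0,0,0,0,100]]'; python3 -m pendant '[[0,0,0,0,60],[0,0,0,0,20],[0,0,0,0,0],[0,0,0,0,0],[0,0,0,0,0]]'; python3 -m pendant '[[0,0,0,0,0],[0,0,0,0,0]]'
```

```text
time: 1.5
eef_pos: [0.6961, -0.0755, 0.0819]
tool_rot: [-3.135, -0.002, 1.573]
contact_force: [-0.4, 1.4, 0.4]
gripper_width: 0.0851
gripper_force: 0.0
time: 2.12
eef_pos: [0.6996, -0.0782, 0.0864]
tool_rot: [3.14, 0.0, 1.571]
contact_force: [-2.1, -0.5, 5.6]
gripper_width: 0.0247
gripper_force: 59.6
time: 2.38
eef_pos: [0.6996, -0.0781, 0.0864]
tool_rot: [3.14, 0.0, 1.571]
contact_force: [-2.4, 0.2, 6.1]
gripper_width: 0.0245
gripper_force: 59.6
```

```bash
python3 -m pendant '[[0,0,-0.02,0,0],[0,0,-0.03,0,0],[0,0,-0.03,0,0],[0,0,-0.03,0,0],[0,0,0,0,0]]'; python3 -m pendant '[[0,-0.02,0,0,0],[-0.01,-0.03,0,0,0],[-0.01,-0.04,0,0,0],[-0.01,-0.04,0,0,0],[-0.01,-0.04,0,0,0]]';python3 -m pendant '[[-0.01,-0.03,0,0,0],[-0.01,-0.02,0,0,0],[0,0,0,0,0],[0,0,0,0,0]]'
python3 - <<'E'
from h import *
import pickle
o,c=wrist("w2"); print(o["eef_pos"],o["tool_rot"],o["contact_force"],o["gripper_width"]); pickle.dump(c,open("w2.pkl","wb"))
E
```

```text
time: 3.0
eef_pos: [0.7017, -0.0783, 0.199]
tool_rot: [3.134, 0.001, 1.571]
contact_force: [0.7, -0.6, -1.4]
gripper_width: 0.0247
gripper_force: 59.1
time: 3.62
eef_pos: [0.5264, -0.1181, 0.193]
tool_rot: [-3.139, -0.0, 1.571]
contact_force: [-0.3, 0.2, -0.9]
gripper_width: 0.0243
gripper_force: 59.1
time: 4.12
eef_pos: [0.4802, -0.1375, 0.1949]
tool_rot: [3.14, -0.0, 1.571]
contact_force: [-0.3, 0.3, -2.0]
gripper_width: 0.0248
gripper_force: 59.2
[ 0.48021022 -0.13747063  0.19492818] [ 3.14026862e+00 -2.68229500e-04  1.57149398e+00] [-0.30812248  0.28565584 -1.95423437] 0.02477213744259915
```

View pics/w2.png

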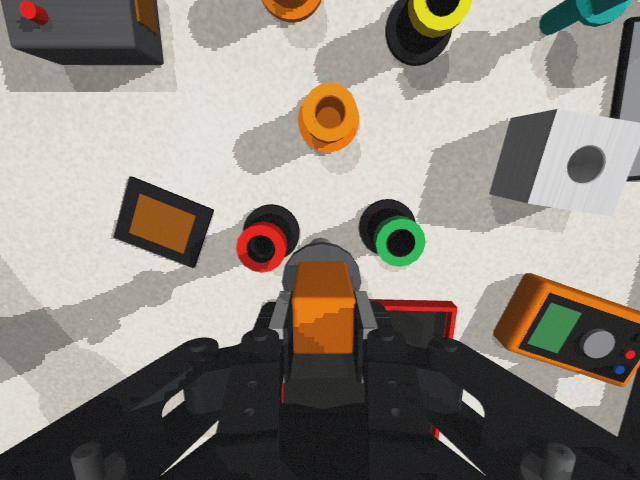

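```bash
python3 - <<'E'
from h import *
import pickle
c=pickle.load(open("w2.pkl","rb"))
f=lambda n,x,y,z:print(n,np.round(ray(c,c["T"],x,y,z),4))
f("red",261,246.5,.07);f("grn",400.5,242,.07);f("yel",442,-0,.07);f("stand",585.5,164,.07)
f("handle",323,325,.2345);f("collL",284,275,.1845);f("collR",361,275,.1845)
E
python3 - <<'E'
import cv2
a=cv2.imread("pics/w2.png")[220:370,220:440]
cv2.imwrite("pics/cw2.png",cv2.resize(a,None,fx=3.6,fy=3.6,interpolation=cv2.INTER_CUBIC))
E
```

```text
red [ 0.4259 -0.1482]
grn [ 0.5492 -0.1439]
yel [0.5679 0.04  ]
stand [ 0.6987 -0.0768]
handle [ 0.4802 -0.1365]
collL [ 0.459  -0.1331]
collR [ 0.5012 -0.1331]
```

View pics/cw2.png

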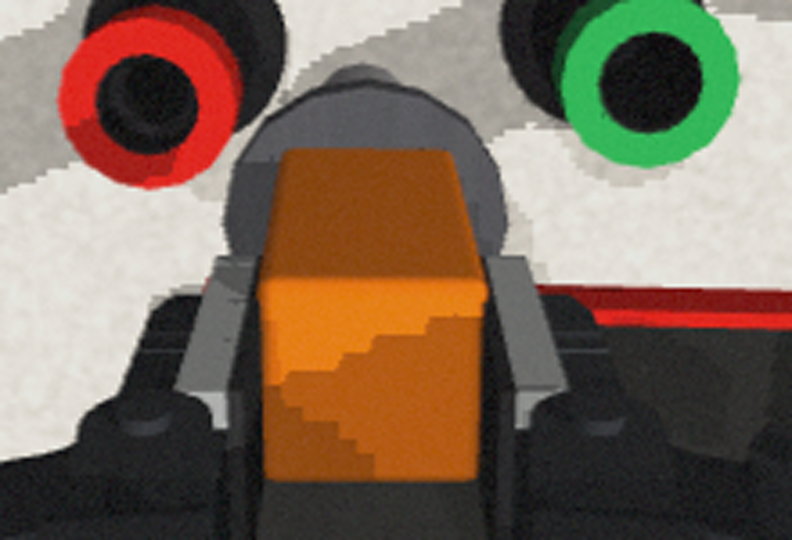

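```bash
python3 -m pendant '[[-0.006,-0.027,0,0,0],[-0.006,-0.027,0,0,0],[0,0,0.015,0,0],[0,0,0.015,0,0],[0,0,0,0,0]]'; python3 -m pendant '[[0,0,0,0,0],[0,0,0,0,0],[0,0,0,0,0]]'
python3 - <<'E'
from h import *
o,c=wrist("w3"); print(o["eef_pos"])
s=cams.capture("side");cv2.imwrite("pics/s3.png",cv2.resize(s["image"][140:290,330:530],None,fx=4,fy=4,interpolation=cv2.INTER_CUBIC))
E
```

```text
time: 4.8
eef_pos: [0.4245, -0.149, 0.163]
tool_rot: [-3.138, -0.001, 1.572]
contact_force: [0.7, 0.1, -1.4]
gripper_width: 0.0246
gripper_force: 59.2
time: 5.18
eef_pos: [0.4255, -0.1501, 0.1653]
tool_rot: [3.141, 0.0, 1.571]
contact_force: [-0.1, -0.0, -1.7]
gripper_width: 0.0246
gripper_force: 59.2
[ 0.42552769 -0.15005597  0.16530033]
```

View pics/s3.png

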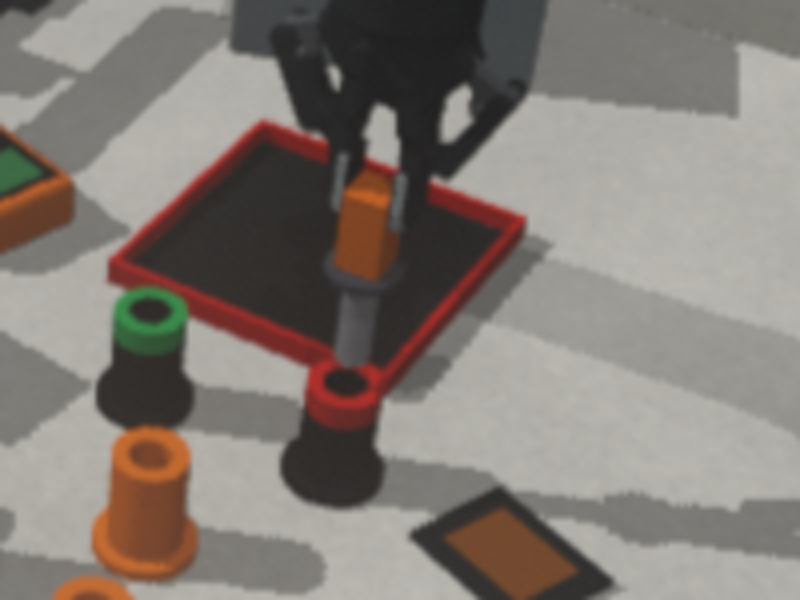

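```bash
python3 - <<'E'
from h import *
D=cams.capture("side");T=D["world_from_camera"]
for n,x,y,z in [("tip",352,358,.089),("collartop",365,270,.155),("rim",347,381,.07)]:
    print(n,np.round(ray(D,T,330-.375+x/4,140-.375+y/4,z),4))
E
```

```text
tip [ 0.4226 -0.1497]
collartop [ 0.4213 -0.1445]
rim [ 0.4241 -0.1516]
```

```bash
python3 -m pendant '[[0,0,0.01,0,0],[0,0,0.008,0,0],[0,0,0.005,0,0],[0,0,0.003,0,0],[0,0,0,0,0]]'; python3 -m pendant '[[0,0,0,0,0],[0,0,0,0,0]]'
```

```text
time: 5.95
eef_pos: [0.425, -0.15, 0.1386]
tool_rot: [-3.141, -0.0, 1.571]
contact_force: [0.8, -0.6, -0.7]
gripper_width: 0.0248
gripper_force: 59.8
time: 6.2
eef_pos: [0.425, -0.15, 0.139]
tool_rot: [-3.142, -0.0, 1.571]
contact_force: [-0.1, 0.2, -1.0]
gripper_width: 0.0248
gripper_force: 59.8
```

```bash
python3 -m pendant '[[0,0,0.003,0,0],[0,0,0.003,0,0],[0,0,0.002,0,0],[0,0,0,0,0],[0,0,0,0,0]]'; python3 -m pendant '[[0,0,0.002,0,0],[0,0,0.002,0,0],[0,0,0,0,0],[0,0,0,0,0],[0,0,0,0,0]]'
```

```text
time: 6.82
eef_pos: [0.4251, -0.15, 0.1312]
tool_rot: [3.141, -0.0, 1.571]
contact_force: [-1.1, -0.3, 2.8]
gripper_width: 0.0247
gripper_force: 60.4
time: 7.45
eef_pos: [0.4251, -0.1501, 0.1272]
tool_rot: [-3.142, -0.0, 1.571]
contact_force: [-1.6, 0.5, 6.7]
gripper_width: 0.0248
gripper_force: 60.9
```

Red stops at about 12 mm with spring force, so it is undersize. On to yellow.

```bash
python3 -m pendant '[[0,0,-0.015,0,0],[0,0,-0.02,0,0],[0,0,-0.03,0,0],[0,0,0,0,0],[0.02,0.015,0,0,0]]'; python3 -m pendant '[[0.035,0.025,0,0,0],[0.035,0.025,0,0,0],[0.035,0.025,0,0,0],[0.035,0.025,0,0,0],[0.015,0.015,0,0,0]]'; python3 -m pendant '[[0,0,0,0,0],[0,0,0,0,0],[0,0,0,0,0]]'
python3 - <<'E'
from h import *
import pickle
o,c=wrist("w4"); print(o["eef_pos"],o["contact_force"])
pickle.dump(c,open("w4.pkl","wb"))
E
```

```text
time: 8.07
eef_pos: [0.4385, -0.1315, 0.1911]
tool_rot: [-3.14, 0.0, 1.566]
contact_force: [-1.1, 0.1, -1.5]
gripper_width: 0.0249
gripper_force: 59.9
time: 8.7
eef_pos: [0.5548, 0.0281, 0.1903]
tool_rot: [-3.139, -0.001, 1.575]
contact_force: [-0.0, -0.5, -2.4]
gripper_width: 0.0243
gripper_force: 60.0
time: 9.07
eef_pos: [0.5541, 0.0226, 0.1917]
tool_rot: [-3.141, 0.001, 1.568]
contact_force: [0.6, -0.5, -1.5]
gripper_width: 0.0244
gripper_force: 59.9
[0.55408753 0.02263832 0.19168569] [ 0.56219461 -0.50816911 -1.47965965]
```

View pics/w4.png

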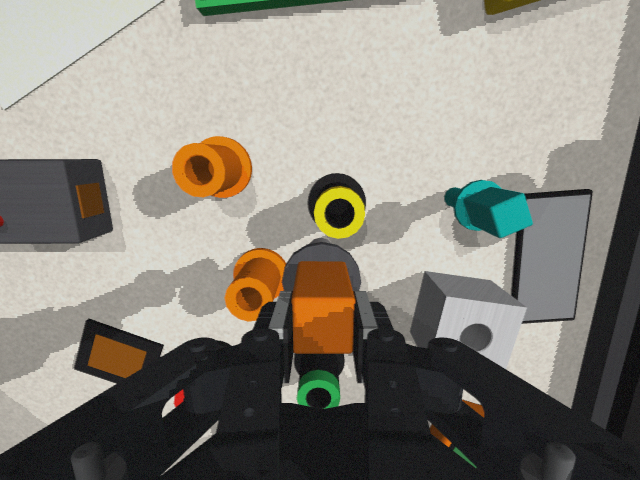

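```bash
python3 - <<'E'
from h import *
import pickle
c=pickle.load(open("w4.pkl","rb"))
f=lambda n,x,y,z:print(n,np.round(ray(c,c["T"],x,y,z),4))
f("yel",339.7,211.7,.07);f("grn",319,391,.07);f("stand",475.5,338.5,.07)
im=c["image"].astype(int);b,g,r=im[...,0],im[...,1],im[...,2]
m=(r>150)&(g>150)&(b<90);m[:170]=0;m[250:]=0;y,x=np.nonzero(m);print(x.min(),x.max(),y.min(),y.max())
E
```

```text
yel [0.5686 0.0434]
grn [ 0.5502 -0.1365]
stand [ 0.699  -0.0781]
314 364 188 238
```

```bash
python3 -m pendant '[[0.01,0.007,0,0,0],[0.01,0.007,0,0,0],[0,0,0.015,0,0],[0,0,0.01,0,0],[0,0,0,0,0]]'; python3 -m pendant '[[0,0,0,0,0],[0,0,0,0,0]]'
```

```text
time: 9.75
eef_pos: [0.5671, 0.0443, 0.1646]
tool_rot: [-3.137, 0.001, 1.57]
contact_force: [-0.3, 0.0, -1.5]
gripper_width: 0.0247
gripper_force: 60.0
time: 10.0
eef_pos: [0.5694, 0.0448, 0.1674]
tool_rot: [3.141, -0.0, 1.57]
contact_force: [0.2, -0.6, -2.7]
gripper_width: 0.0247
gripper_force: 60.0
```

```bash
python3 -m pendant '[[-0.0022,-0.001,0.008,0,0],[0,0,0,0,0],[0,0,0,0,0],[0,0,0,0,0]]'
python3 - <<'E'
from h import *
D=cams.capture("side");print(arm.get_obs()["eef_pos"])
S=cams.capture("scene")
a=cv2.resize(D["image"][190:300,260:380],None,fx=3.3,fy=3.3,interpolation=cv2.INTER_CUBIC)
b=cv2.resize(S["image"][170:280,250:370],None,fx=3.3,fy=3.3,interpolation=cv2.INTER_CUBIC)
cv2.imwrite("pics/s5.png",np.hstack([a,b]))
E
```

```text
time: 10.5
eef_pos: [0.5682, 0.0429, 0.159]
tool_rot: [3.141, -0.0, 1.571]
contact_force: [-0.3, 0.1, -1.4]
gripper_width: 0.0251
gripper_force: 60.0
[0.56817771 0.04293689 0.15907193]
```

View pics/s5.png

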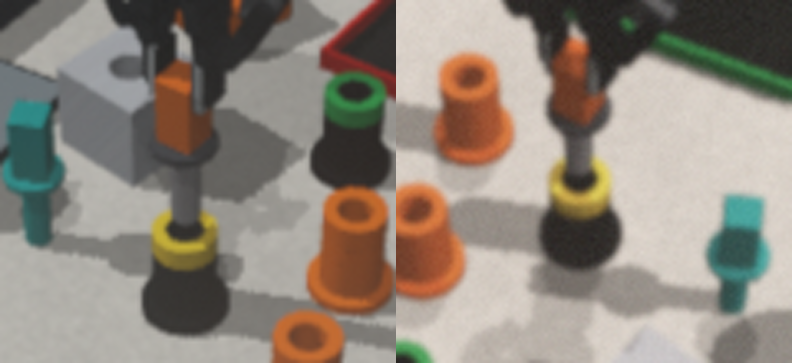

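Well aligned in both views. Down into yellow.

```bash
python3 -m pendant '[[-0.0005,0,0.008,0,0],[0,0,0.006,0,0],[0,0,0.004,0,0],[0,0,0,0,0],[0,0,0,0,0]]'; python3 -m pendant '[[0,0,0.003,0,0],[0,0,0.003,0,0],[0,0,0.003,0,0],[0,0,0,0,0],[0,0,0,0,0]]'
```

```text
time: 11.22
eef_pos: [0.5679, 0.0423, 0.1408]
tool_rot: [-3.141, -0.0, 1.571]
contact_force: [0.0, -0.0, -1.5]
gripper_width: 0.0251
gripper_force: 59.9
time: 11.85
eef_pos: [0.5679, 0.0423, 0.1319]
tool_rot: [-3.141, 0.0, 1.571]
contact_force: [-0.5, 0.1, -2.5]
gripper_width: 0.0245
gripper_force: 59.9
```

```bash
python3 -m pendant '[[0,0,0.003,0,0],[0,0,0.003,0,0],[0,0,0,0,0],[0,0,0,0,0]]'
```

```text
time: 12.35
eef_pos: [0.5679, 0.0423, 0.1258]
tool_rot: [-3.141, 0.0, 1.571]
contact_force: [-0.0, 0.4, -2.2]
gripper_width: 0.025
gripper_force: 59.9
```

```bash
python3 -m pendant '[[0,0,0.006,0,0],[0,0,0.006,0,0],[0,0,0.007,0,0],[0,0,0.006,0,0],[0,0,0.005,0,0]]'; python3 -m pendant '[[0,0,0,0,0],[0,0,0,0,0],[0,0,0,0,0],[0,0,0,0,0]]'
```

```text
time: 12.98
eef_pos: [0.5679, 0.0423, 0.0953]
tool_rot: [-3.141, 0.0, 1.571]
contact_force: [-0.0, 0.6, -1.8]
gripper_width: 0.0249
gripper_force: 60.0
time: 13.48
eef_pos: [0.568, 0.0424, 0.096]
tool_rot: [3.142, -0.0, 1.571]
contact_force: [0.1, -0.5, -1.7]
gripper_width: 0.0246
gripper_force: 59.9
```

Yellow is good (50 mm down). Retract and go to green.

```bash
python3 -m pendant '[[0,0,-0.015,0,0],[0,0,-0.025,0,0],[0,0,-0.03,0,0],[0,0,-0.025,0,0],[0,0,0,0,0]]'; python3 -m pendant '[[-0.02,-0.003,0,0,0],[-0.04,-0.004,0,0,0],[-0.05,-0.004,0,0,0],[-0.05,-0.004,0,0,0],[-0.04,-0.004,0,0,0]]'; python3 -m pendant '[[-0.01,0,0,0,0],[0,0,0,0,0],[0,0,0,0,0],[0,0,0,0,0]]'
cat >> h.py <<'E'
COL={"red":(0,),"green":(65,),"yellow":(28,)}
def rim(c,T,name,z=.07,near=None,minA=150):
    h=cv2.cvtColor(cv2.GaussianBlur(c["image"],(3,3),0),cv2.COLOR_BGR2HSV).astype(int)
    d=np.abs(h[...,0]-COL[name][0]);d=np.minimum(d,180-d)
    m=((d<(5 if name=="red" else 10))&(h[...,1]>130)&(h[...,2]>(70))).astype(np.uint8)
    n,l,s,_=cv2.connectedComponentsWithStats(m)
    for i in range(1,n):
        if s[i,4]<minA: continue
        cs,_=cv2.findContours((l==i).astype(np.uint8),cv2.RETR_CCOMP,cv2.CHAIN_APPROX_NONE)[0],0
        inner=[k for k in cs if len(k)>15]
        hole=min(inner,key=len)
        e=cv2.fitEllipse(hole) if len(inner)>1 else None
        print(name,s[i].tolist(),"hole",np.round(e[0],1) if e else None,np.round(ray(c,T,*e[0],z),4) if e else None)
E
python3 - <<'E'
from h import *
o,c=wrist("w6"); print(o["eef_pos"],o["contact_force"]); 
for n in COL: rim(c,c["T"],n)
s=cams.capture("side")
for n in COL: rim(s,s["world_from_camera"],n,minA=80)
E
```

```text
time: 14.1
eef_pos: [0.5705, 0.0427, 0.1946]
tool_rot: [3.134, -0.001, 1.571]
contact_force: [0.0, 0.2, -2.5]
gripper_width: 0.0248
gripper_force: 60.0
time: 14.72
eef_pos: [0.5461, -0.1621, 0.189]
tool_rot: [-3.137, 0.001, 1.567]
contact_force: [0.2, -0.3, -1.8]
gripper_width: 0.0248
gripper_force: 60.0
time: 15.22
eef_pos: [0.5493, -0.1655, 0.1906]
tool_rot: [-3.141, -0.001, 1.574]
contact_force: [-0.1, 0.1, -0.7]
gripper_width: 0.0247
gripper_force: 60.0
[ 0.54929775 -0.16546188  0.19060633] [-0.12354282  0.11933771 -0.71494935]
red [152, 190, 58, 53, 1722] hole [177.  217.7] [ 0.4252 -0.1501]
red [209, 275, 74, 74, 1330] hole None None
red [360, 279, 37, 47, 612] hole None None
green [297, 185, 52, 52, 1423] hole [322.2 211.8] [ 0.5489 -0.1444]
green [469, 281, 51, 50, 1301] hole [494.6 293.4] [ 0.7058 -0.2182]
red [358, 171, 102, 76, 1092] hole [416.1 235.4] [ 0.4239 -0.1497]
red [329, 420, 79, 9, 185] hole None None
green [172, 367, 136, 71, 461] hole None None
yellow [307, 254, 19, 17, 214] hole [316.2 259.2] [0.5653 0.0422]
yellow [138, 276, 79, 53, 1218] hole None None
```

```bash
python3 -m pendant '[[0.010,-0.0005,0,0,0],[0.010,0,0.01,0,0],[0,0,0.015,0,0],[0,0,0,0,0],[0,0,0,0,0]]'; python3 -m pendant '[[0,0,0,0,0],[0,0,0,0,0]]'
```

```text
time: 15.95
eef_pos: [0.5482, -0.1482, 0.1654]
tool_rot: [-3.141, 0.0, 1.57]
contact_force: [-0.1, -0.9, -2.1]
gripper_width: 0.0245
gripper_force: 59.9
time: 16.2
eef_pos: [0.5489, -0.148, 0.1664]
tool_rot: [3.141, 0.0, 1.57]
contact_force: [0.2, 0.4, -1.9]
gripper_width: 0.0242
gripper_force: 59.9
```

```bash
python3 -m pendant '[[0.0026,-0.0003,0.01,0,0],[0,0,0.005,0,0],[0,0,0,0,0],[0,0,0,0,0],[0,0,0,0,0]]'; python3 -m pendant '[[0,0,0.006,0,0],[0,0,0.004,0,0],[0,0,0,0,0],[0,0,0,0,0]]';python3 -m pendant '[[0,0,0.003,0,0],[0,0,0.003,0,0],[0,0,0.003,0,0],[0,0,0,0,0],[0,0,0,0,0]]'
```

```text
time: 16.82
eef_pos: [0.5485, -0.1452, 0.1511]
tool_rot: [3.141, 0.0, 1.571]
contact_force: [-0.1, -0.6, -2.1]
gripper_width: 0.0249
gripper_force: 59.9
time: 17.32
eef_pos: [0.5484, -0.145, 0.1408]
tool_rot: [3.141, -0.0, 1.571]
contact_force: [1.5, 0.6, -2.0]
gripper_width: 0.0248
gripper_force: 59.9
time: 17.95
eef_pos: [0.548, -0.145, 0.1316]
tool_rot: [-3.141, -0.0, 1.571]
contact_force: [0.8, 0.5, -2.0]
gripper_width: 0.0247
gripper_force: 59.9
```

```bash
python3 -m pendant '[[0,0.0003,0.003,0,0],[0,0,0.003,0,0],[0,0,0,0,0],[0,0,0,0,0]]'
```

```text
time: 18.45
eef_pos: [0.5484, -0.1451, 0.1257]
tool_rot: [-3.141, -0.0, 1.571]
contact_force: [0.7, -0.6, -2.2]
gripper_width: 0.0248
gripper_force: 59.9
```

Free: green is good too. Going on down.

```bash
python3 -m pendant '[[0,0,0.006,0,0],[0,0,0.006,0,0],[0,0,0.007,0,0],[0,0,0.006,0,0],[0,0,0.005,0,0]]'; python3 -m pendant '[[0,0,0,0,0],[0,0,0,0,0],[0,0,0,0,0],[0,0,0,0,0]]'
```

```text
time: 19.08
eef_pos: [0.5486, -0.145, 0.0954]
tool_rot: [-3.142, -0.0, 1.571]
contact_force: [0.9, 0.3, -1.3]
gripper_width: 0.0248
gripper_force: 60.0
time: 19.58
eef_pos: [0.5483, -0.1451, 0.0959]
tool_rot: [-3.141, -0.0, 1.571]
contact_force: [1.6, -0.0, -2.3]
gripper_width: 0.025
gripper_force: 59.8
```

```bash
python3 -m pendant '[[0,0,-0.015,0,0],[0,0,-0.025,0,0],[0,0,-0.03,0,0],[0,0,-0.03,0,0],[0,0,0,0,0]]'; python3 -m pendant '[[0.01,0.02,0,0,0],[0.01,0.025,0,0,0],[0.013,0.035,0,0,0],[0.013,0.03,0,0,0],[0.01,0.02,0,0,0]]'; python3 -m pendant '[[0,0,0,0,0],[0,0,0,0,0],[0,0,0,0,0],[0,0,0,0,0]]'
python3 - <<'E'
from h import *
import pickle
o,c=wrist("w7"); print(o["eef_pos"],o["contact_force"]); pickle.dump(c,open("w7.pkl","wb"))
for n in COL: rim(c,c["T"],n)
for k in ("scene","side"):
    s=cams.capture(k);cv2.imwrite(f"pics/{k}7.png",s["image"])
    h=cv2.cvtColor(s["image"],cv2.COLOR_BGR2HSV); m=cv2.inRange(h,(98,120,60),(130,255,255))
    n,l,st,ce=cv2.connectedComponentsWithStats(m);print(k,[(st[i].tolist()) for i in range(1,n) if st[i,4]>15])
E
```

```text
time: 20.2
eef_pos: [0.551, -0.1458, 0.1999]
tool_rot: [3.134, 0.001, 1.571]
contact_force: [0.9, 0.2, -1.9]
gripper_width: 0.0248
gripper_force: 60.0
time: 20.82
eef_pos: [0.6785, -0.0878, 0.1937]
tool_rot: [-3.138, -0.001, 1.572]
contact_force: [0.0, -0.9, -1.6]
gripper_width: 0.0245
gripper_force: 60.0
time: 21.32
eef_pos: [0.6778, -0.0901, 0.196]
tool_rot: [-3.141, 0.0, 1.57]
contact_force: [-0.1, -0.4, -1.4]
gripper_width: 0.0245
gripper_force: 59.9
[ 0.67781823 -0.09006454  0.19603947] [-0.10095095 -0.44473231 -1.35151448]
red [0, 275, 48, 49, 1431] hole None None
red [105, 334, 137, 53, 1774] hole None None
green [158, 265, 48, 48, 1209] hole [180.5 291.9] [ 0.5467 -0.1446]
green [346, 359, 11, 26, 155] hole None None
yellow [151, 37, 63, 65, 2256] hole [178.3  67.7] [0.5662 0.0422]
scene [[202, 164, 5, 6, 20], [439, 208, 5, 5, 19], [315, 409, 5, 5, 20]]
side [[160, 281, 5, 5, 22], [441, 328, 6, 8, 40]]
```

View pics/w7.png

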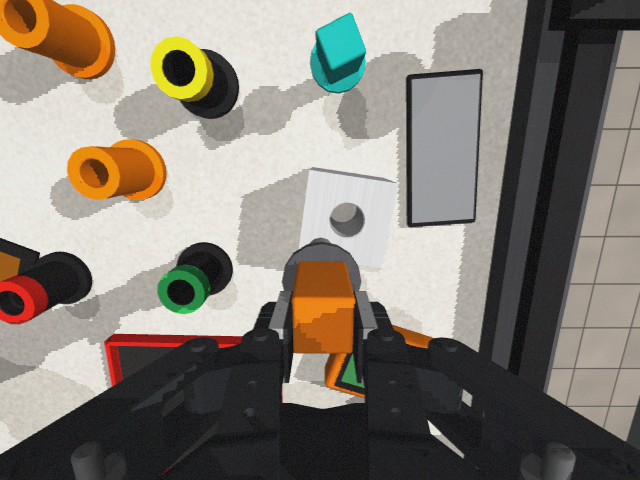

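No blue holder (only knobs). The stand hole is empty and clear, so I'll return the gauge.

```bash
python3 -c "
from h import *;import pickle
c=pickle.load(open('w7.pkl','rb'));print(ray(c,c['T'],347,219,.07))"
python3 -m pendant '[[0.0115,0.011,0,0,0],[0,0.010,0,0,0],[0,0,0.02,0,0],[0,0,0,0,0],[0,0,0,0,0]]'; python3 -m pendant '[[0,0,0,0,0],[0,0,0,0,0]]'
```

```text
[ 0.69906214 -0.07635034]
time: 22.1
eef_pos: [0.6987, -0.078, 0.1747]
tool_rot: [-3.139, 0.0, 1.57]
contact_force: [0.5, -0.4, -0.8]
gripper_width: 0.0245
gripper_force: 59.9
time: 22.35
eef_pos: [0.6998, -0.0778, 0.1765]
tool_rot: [3.141, 0.0, 1.571]
contact_force: [0.8, 1.0, -2.4]
gripper_width: 0.0245
gripper_force: 59.9
```

```bash
python3 -m pendant '[[0,-0.0006,0.02,0,0],[0,0,0.02,0,0],[0,0,0.02,0,0],[0,0,0.012,0,0],[0,0,0.008,0,0]]'; python3 -m pendant '[[0,0,0.005,0,0],[0,0,0.003,0,0],[0,0,0,0,0],[0,0,0,0,0],[0,0,0,0,0]]'
```

```text
time: 22.98
eef_pos: [0.6983, -0.0775, 0.0943]
tool_rot: [-3.14, -0.0, 1.571]
contact_force: [0.6, -0.0, -1.7]
gripper_width: 0.0246
gripper_force: 60.0
time: 23.6
eef_pos: [0.6992, -0.0776, 0.0884]
tool_rot: [3.141, 0.0, 1.571]
contact_force: [0.9, 0.3, -0.7]
gripper_width: 0.0247
gripper_force: 60.0
```

```bash
python3 -m pendant '[[0,0,0.0015,0,0],[0,0,0,0,0],[0,0,0,0,40],[0,0,0,0,100],[0,0,0,0,100]]'; python3 -m pendant '[[0,0,0,0,100],[0,0,0,0,100],[0,0,-0.03,0,100],[0,0,-0.04,0,100],[0,0,-0.04,0,100]]'; python3 -m pendant '[[-0.01,-0.03,-0.02,0,100],[-0.015,-0.05,0,0,100],[-0.015,-0.05,0,0,100],[-0.02,-0.05,0,0,100],[-0.015,-0.04,0,0,100]]';  python3 -m pendant '[[0,-0.02,0,0,100],[0,0,0,0,100],[0,0,0,0,100],[0,0,0,0,100]]'
python3 - <<'E'
from h import *
import pickle
o,c=wrist("w8"); print(o["eef_pos"],o["contact_force"]); pickle.dump(c,open("w8.pkl","wb"))
for n in COL: rim(c,c["T"],n)
E
```

```text
time: 24.22
eef_pos: [0.6991, -0.0776, 0.0867]
tool_rot: [3.141, 0.0, 1.571]
contact_force: [-0.6, -0.5, 0.1]
gripper_width: 0.0695
gripper_force: 0.0
time: 24.85
eef_pos: [0.6986, -0.0776, 0.1972]
tool_rot: [-3.141, -0.0, 1.571]
contact_force: [0.7, -0.4, 0.1]
gripper_width: 0.0854
gripper_force: 0.0
time: 25.48
eef_pos: [0.4767, -0.1537, 0.2165]
tool_rot: [3.142, 0.0, 1.57]
contact_force: [0.1, -0.5, 0.7]
gripper_width: 0.0853
gripper_force: 0.0
time: 25.98
eef_pos: [0.4602, -0.1521, 0.2165]
tool_rot: [3.141, 0.0, 1.572]
contact_force: [0.6, -0.4, -0.7]
gripper_width: 0.0857
gripper_force: 0.0
[ 0.46017748 -0.1520949   0.21648262] [ 0.55058504 -0.44432585 -0.74212775]
red [64, 0, 25, 13, 242] hole None None
red [220, 207, 51, 48, 1336] hole [244. 232.] [ 0.3865 -0.1548]
red [295, 279, 174, 126, 2655] hole None None
green [391, 197, 48, 47, 1194] hole [415.4 221.4] [ 0.5469 -0.1442]
green [538, 283, 48, 47, 1035] hole [564.7 316.1] [ 0.7057 -0.2411]
yellow [426, 0, 57, 26, 966] hole None None
```

View pics/w8.png

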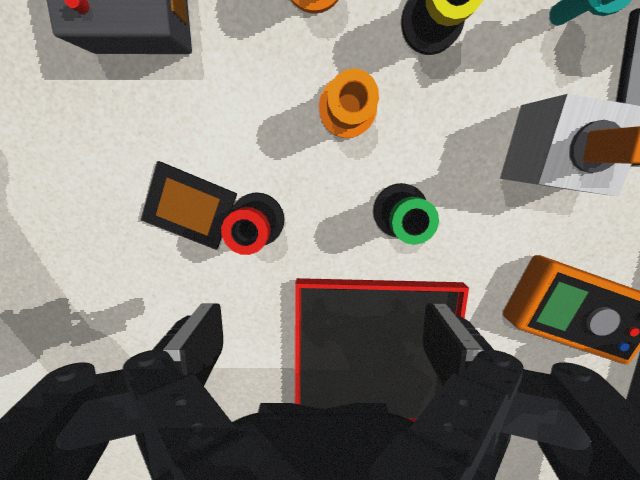

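Red was knocked to about (0.387, -0.155) but is upright; the gauge is home. I'll fetch red.

```bash
python3 -m pendant '[[-0.0025,-0.035,0,0,100],[0,-0.0385,0,0,100],[0,0,0.03,0,100],[0,0,0.03,0,100],[0,0,0,0,100]]'; python3 -m pendant '[[0,0,0,0,100],[0,0,0,0,100]]'
python3 - <<'E'
from h import *
o,c=wrist("w9"); print(o["eef_pos"],o["tool_rot"])
rim(c,c["T"],"red")
E
```

```text
time: 26.65
eef_pos: [0.3836, -0.1543, 0.1544]
tool_rot: [-3.136, -0.001, 1.572]
contact_force: [-0.2, 0.2, -0.0]
gripper_width: 0.0854
gripper_force: 0.0
time: 26.9
eef_pos: [0.3869, -0.1554, 0.1578]
tool_rot: [3.139, 0.001, 1.571]
contact_force: [-0.7, -0.3, 0.6]
gripper_width: 0.0855
gripper_force: 0.0
[ 0.38693405 -0.15541086  0.15775468] [3.13890636e+00 7.34863275e-04 1.57111674e+00]
red [294, 214, 56, 58, 1816] hole [321.9 244.9] [ 0.3866 -0.1547]
red [357, 296, 211, 107, 3618] hole [555.1 322. ] [ 0.5795 -0.2206]
red [499, 438, 37, 29, 487] hole None None
```

Right above it. Down to TCP z ≈ 0.033 and close.

```bash
python3 -m pendant '[[0.0005,0,0.03,0,100],[0,0,0.035,0,100],[0,0,0.035,0,100],[0,0,0.025,0,100],[0,0,0,0,100]]'; python3 -m pendant '[[0,0,0,0,100],[0,0,0,0,60],[0,0,0,0,30],[0,0,0,0,30],[0,0,0,0,30]]'; python3 -m pendant '[[0,0,0,0,30],[0,0,0,0,30]]'
```

```text
time: 27.58
eef_pos: [0.3842, -0.1542, 0.0304]
tool_rot: [-3.138, -0.001, 1.571]
contact_force: [-0.2, 0.1, 0.2]
gripper_width: 0.0853
gripper_force: 0.0
time: 28.2
eef_pos: [0.3866, -0.1549, 0.0325]
tool_rot: [3.14, 0.0, 1.571]
contact_force: [0.1, 0.8, 6.0]
gripper_width: 0.0426
gripper_force: 60.4
time: 28.45
eef_pos: [0.3867, -0.1549, 0.0325]
tool_rot: [3.14, 0.0, 1.571]
contact_force: [-0.8, -0.2, 6.3]
gripper_width: 0.0424
gripper_force: 60.4
```

```bash
python3 -m pendant '[[0,0,-0.02,0,30],[0,0,-0.03,0,30],[0,0,-0.02,0,30],[0,0,0,0,30],[0,0,0,0,30]]'; python3 -m pendant '[[-0.02,0.015,0,0,30],[-0.03,0.025,0,0,30],[-0.04,0.035,0,0,30],[-0.04,0.033,0,0,30],[-0.03,0.024,0,0,30]]'; python3 -m pendant '[[-0.013,0.010,0,0,30],[0,0,0,0,30],[0,0,0,0,30],[0,0,0,0,30],[0,0,0,0,30]]'
```

```text
time: 29.08
eef_pos: [0.3843, -0.1543, 0.1005]
tool_rot: [-3.14, -0.001, 1.571]
contact_force: [0.0, -0.0, -2.0]
gripper_width: 0.0425
gripper_force: 62.3
time: 29.7
eef_pos: [0.5175, -0.3159, 0.0992]
tool_rot: [-3.139, -0.001, 1.57]
contact_force: [0.7, 0.2, -0.9]
gripper_width: 0.0422
gripper_force: 62.2
time: 30.32
eef_pos: [0.5271, -0.3267, 0.1014]
tool_rot: [-3.141, -0.001, 1.572]
contact_force: [-0.0, -0.1, -1.6]
gripper_width: 0.0422
gripper_force: 62.2
```

```bash
python3 -m pendant '[[0,0,0.02,0,30],[0,0,0.02,0,30],[0,0,0.012,0,30],[0,0,0.006,0,30],[0,0,0,0,30]]'; python3 -m pendant '[[0,0,0,0,30],[0,0,0.003,0,30],[0,0,0.0015,0,30],[0,0,0,0,30],[0,0,0,0,30]]'
```

```text
time: 30.95
eef_pos: [0.527, -0.3274, 0.0426]
tool_rot: [-3.14, -0.001, 1.571]
contact_force: [-0.3, -0.3, -1.3]
gripper_width: 0.042
gripper_force: 62.2
time: 31.58
eef_pos: [0.5275, -0.3276, 0.0389]
tool_rot: [3.142, 0.0, 1.571]
contact_force: [-1.2, -0.8, -2.6]
gripper_width: 0.0423
gripper_force: 62.2
```

```bash
python3 -m pendant '[[0,0,0.0015,0,30],[0,0,0,0,30],[0,0,0,0,50],[0,0,0,0,75],[0,0,0,0,100]]'; python3 -m pendant '[[0,0,0,0,100],[0,0,0,0,100],[0,0,-0.03,0,100],[0,0,-0.04,0,100],[0,0,-0.05,0,100]]'; python3 -m pendant '[[0.02,0,-0.03,0,100],[0.04,0.005,0,0,100],[0.04,0.005,0,0,100],[0.03,0.005,0,0,100],[0.02,0.005,0,0,100]]'; python3 -m pendant '[[0,0,0,0,100],[0,0,0,0,100],[0,0,0,0,100]]'
python3 - <<'E'
from h import *
o,c=wrist("w10"); print(o["eef_pos"],o["contact_force"])
for n in COL: rim(c,c["T"],n)
D=cams.capture("side")
rim(D,D["world_from_camera"],"red",.075,minA=60);rim(D,D["world_from_camera"],"yellow",minA=60)
E
```

```text
time: 32.2
eef_pos: [0.5277, -0.3278, 0.0376]
tool_rot: [3.141, 0.0, 1.571]
contact_force: [-0.6, -0.1, 0.7]
gripper_width: 0.0771
gripper_force: 0.0
time: 32.83
eef_pos: [0.5264, -0.327, 0.1573]
tool_rot: [-3.139, -0.001, 1.571]
contact_force: [1.0, -1.3, 0.3]
gripper_width: 0.0856
gripper_force: 0.0
time: 33.45
eef_pos: [0.5476, -0.1753, 0.1874]
tool_rot: [3.142, -0.001, 1.573]
contact_force: [0.8, -0.9, 0.3]
gripper_width: 0.0852
gripper_force: 0.0
time: 33.83
eef_pos: [0.5468, -0.1796, 0.1873]
tool_rot: [-3.141, 0.001, 1.568]
contact_force: [0.1, -0.5, -0.3]
gripper_width: 0.0858
gripper_force: 0.0
[ 0.54684926 -0.17955223  0.18733499] [ 0.11319013 -0.47415049 -0.29654335]
red [210, 265, 191, 146, 3279] hole None None
red [216, 342, 28, 79, 648] hole None None
red [280, 359, 47, 48, 1399] hole [303.3 388. ] [ 0.5278 -0.3317]
green [296, 168, 54, 53, 1496] hole [322.1 195.2] [ 0.5465 -0.1443]
green [475, 267, 52, 52, 1333] hole [502.6 301.6] [ 0.7096 -0.2402]
red [358, 171, 102, 67, 1086] hole [411.2 181. ] [ 0.5269 -0.3272]
red [329, 420, 79, 10, 191] hole None None
yellow [307, 254, 19, 17, 214] hole [316.2 259.2] [0.5653 0.0422]
yellow [138, 276, 79, 53, 1219] hole None None
```

```bash
python3 -m pendant '[[0.0175,0,0,0,100],[0.0175,0,0.01,0,100],[0,0,0.03,0,100],[0,0,0,0,100],[0,0,0,0,100]]'; python3 -m pendant '[[0,0,0.03,0,100],[0,0,0.035,0,100],[0,0,0.03,0,100],[0,0,0.019,0,100],[0,0,0,0,100]]'; python3 -m pendant '[[0,0,0,0,100],[0,0,0,0,60],[0,0,0,0,30],[0,0,0,0,30],[0,0,0,0,30]]'; python3 -m pendant '[[0,0,0,0,30],[0,0,0,0,30]]'
```

```text
time: 34.55
eef_pos: [0.5476, -0.1419, 0.1476]
tool_rot: [3.142, -0.0, 1.572]
contact_force: [0.2, 0.3, 0.0]
gripper_width: 0.0855
gripper_force: 0.0
time: 35.17
eef_pos: [0.5468, -0.1424, 0.0327]
tool_rot: [-3.14, -0.0, 1.571]
contact_force: [0.6, -0.2, 0.0]
gripper_width: 0.0852
gripper_force: 0.0
time: 35.8
eef_pos: [0.5477, -0.1428, 0.0346]
tool_rot: [3.141, 0.0, 1.571]
contact_force: [-2.6, -0.5, 6.5]
gripper_width: 0.0422
gripper_force: 60.7
time: 36.05
eef_pos: [0.5478, -0.1428, 0.0346]
tool_rot: [3.141, 0.0, 1.571]
contact_force: [-1.9, 0.4, 5.9]
gripper_width: 0.0429
gripper_force: 60.7
```

```bash
python3 -m pendant '[[0,0,-0.02,0,30],[0,0,-0.03,0,30],[0,0,-0.04,0,30],[0,0,-0.03,0,30],[0,0,0,0,30]]'; python3 -m pendant '[[0.02,0,0,0,30],[0.04,-0.002,0,0,30],[0.05,-0.002,0,0,30],[0.05,-0.002,0,0,30],[0.05,-0.002,0,0,30]]'; python3 -m pendant '[[0.05,-0.002,0,0,30],[0.05,-0.002,0,0,30],[0.05,-0.002,0,0,30],[0.05,-0.002,0,0,30],[0.04,-0.002,0,0,30]]'; python3 -m pendant '[[0.03,-0.002,0,0,30],[0.02,0,0,0,30],[0,0,0,0,30],[0,0,0,0,30],[0,0,0,0,30]]'
python3 - <<'E'
from h import *
o,c=wrist("w11"); print(o["eef_pos"],o["tool_rot"])
E
```

```text
time: 36.67
eef_pos: [0.5496, -0.1431, 0.1558]
tool_rot: [3.136, 0.001, 1.571]
contact_force: [0.5, 0.1, -2.0]
gripper_width: 0.0423
gripper_force: 61.8
time: 37.3
eef_pos: [0.5374, 0.0686, 0.1508]
tool_rot: [-3.138, 0.001, 1.571]
contact_force: [0.3, -0.9, -2.4]
gripper_width: 0.0422
gripper_force: 61.8
time: 37.92
eef_pos: [0.5271, 0.3092, 0.1504]
tool_rot: [-3.138, 0.001, 1.573]
contact_force: [-0.1, 0.2, -1.3]
gripper_width: 0.0424
gripper_force: 61.7
time: 38.55
eef_pos: [0.5283, 0.3549, 0.1532]
tool_rot: [3.142, 0.002, 1.568]
contact_force: [0.6, -0.6, -2.6]
gripper_width: 0.0421
gripper_force: 61.7
[0.52830616 0.35486526 0.15316423] [3.14150389e+00 1.52134587e-03 1.56763864e+00]
```

View pics/w11.png

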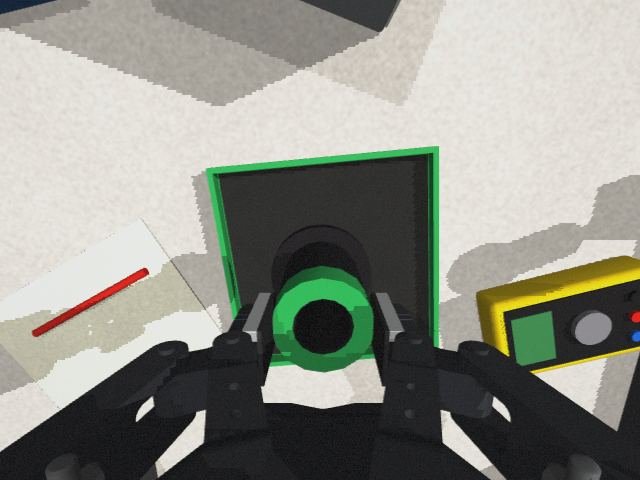

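```bash
python3 -m pendant '[[0.006,0,0.03,0,30],[0,0,0.035,0,30],[0,0,0.025,0,30],[0,0,0.015,0,30],[0,0,0,0,30]]'; python3 -m pendant '[[0,0,0,0,30],[0,0,0.003,0,30],[0,0,0.002,0,30],[0,0,0,0,30],[0,0,0,0,30]]'
```

```text
time: 39.22
eef_pos: [0.5269, 0.3622, 0.0473]
tool_rot: [-3.14, 0.002, 1.57]
contact_force: [-0.2, -0.5, -1.8]
gripper_width: 0.0425
gripper_force: 61.6
time: 39.85
eef_pos: [0.5274, 0.3635, 0.0435]
tool_rot: [3.142, -0.0, 1.571]
contact_force: [-0.4, -0.1, -2.5]
gripper_width: 0.042
gripper_force: 61.7
```

```bash
python3 -m pendant '[[0,0,0.003,0,30],[0,0,0.001,0,30],[0,0,0,0,50],[0,0,0,0,75],[0,0,0,0,100]]'; python3 -m pendant '[[0,0,0,0,100],[0,0,0,0,100],[0,0,-0.03,0,100],[0,0,-0.04,0,100],[0,0,-0.05,0,100]]'; python3 -m pendant '[[-0.03,0.005,-0.025,0,100],[-0.05,0.006,0,0,100],[-0.05,0.006,0,0,100],[-0.05,0.006,0,0,100],[-0.05,0.006,0,0,100]]'; python3 -m pendant '[[-0.05,0.005,0,0,100],[-0.04,0.004,0,0,100],[-0.02,0,0,0,100],[0,0,0,0,100],[0,0,0,0,100]]'; python3 -m pendant '[[0,0,0,0,100],[0,0,0,0,100]]'
python3 - <<'E'
from h import *
o,c=wrist("w12"); print(o["eef_pos"],o["contact_force"])
rim(c,c["T"],"yellow");rim(c,c["T"],"green",.075)
E
```

```text
time: 40.48
eef_pos: [0.5278, 0.3637, 0.0397]
tool_rot: [3.141, -0.001, 1.571]
contact_force: [0.1, 0.1, -1.2]
gripper_width: 0.077
gripper_force: 0.0
time: 41.1
eef_pos: [0.5264, 0.3627, 0.1593]
tool_rot: [-3.139, 0.002, 1.571]
contact_force: [1.5, 0.1, -0.6]
gripper_width: 0.0856
gripper_force: 0.0
time: 41.72
eef_pos: [0.5565, 0.1318, 0.1846]
tool_rot: [3.141, -0.0, 1.571]
contact_force: [0.3, -0.0, -0.2]
gripper_width: 0.0856
gripper_force: 0.0
time: 42.35
eef_pos: [0.5653, 0.0252, 0.1844]
tool_rot: [-3.142, -0.001, 1.573]
contact_force: [0.3, 0.9, 0.1]
gripper_width: 0.0858
gripper_force: 0.0
time: 42.6
eef_pos: [0.5654, 0.025, 0.1843]
tool_rot: [-3.142, -0.0, 1.573]
contact_force: [-0.7, -0.3, -0.4]
gripper_width: 0.0851
gripper_force: 0.0
[0.56536552 0.02495092 0.18434403] [-0.70709994 -0.25938224 -0.42411139]
yellow [477, 0, 57, 16, 421] hole None None
yellow [297, 190, 54, 54, 1545] hole [324.  217.3] [0.5665 0.0424]
green [181, 0, 67, 8, 295] hole None None
```

```bash
python3 -m pendant '[[0.016,0.001,0,0,100],[0,0,0.02,0,100],[0,0,0.02,0,100],[0,0,0,0,100],[0,0,0,0,100]]'; python3 -m pendant '[[0,0,0.03,0,100],[0,0,0.035,0,100],[0,0,0.03,0,100],[0,0,0.016,0,100],[0,0,0,0,100]]'; python3 -m pendant '[[0,0,0,0,100],[0,0,0,0,60],[0,0,0,0,30],[0,0,0,0,30],[0,0,0,0,30]]'; python3 -m pendant '[[0,0,0,0,30],[0,0,0,0,30]]'
```

```text
time: 43.28
eef_pos: [0.567, 0.0403, 0.145]
tool_rot: [3.141, -0.0, 1.572]
contact_force: [0.3, -0.8, 0.6]
gripper_width: 0.0853
gripper_force: 0.0
time: 43.9
eef_pos: [0.5661, 0.0395, 0.033]
tool_rot: [-3.14, 0.0, 1.571]
contact_force: [0.1, 0.9, -0.2]
gripper_width: 0.085
gripper_force: 0.0
time: 44.52
eef_pos: [0.5669, 0.0395, 0.0347]
tool_rot: [3.141, -0.0, 1.571]
contact_force: [-2.3, 0.1, 4.6]
gripper_width: 0.0423
gripper_force: 60.1
time: 44.78
eef_pos: [0.5669, 0.0395, 0.0347]
tool_rot: [3.141, -0.0, 1.571]
contact_force: [-1.2, -0.1, 5.3]
gripper_width: 0.0422
gripper_force: 60.1
```

```bash
python3 -m pendant '[[0,0,-0.02,0,30],[0,0,-0.03,0,30],[0,0,-0.03,0,30],[0,0,0,0,30],[0,0,0,0,30]]'; python3 -m pendant '[[0.02,-0.004,0,0,30],[0.04,-0.008,0,0,30],[0.05,-0.008,0,0,30],[0.05,-0.008,0,0,30],[0.04,-0.007,0,0,30]]'; python3 -m pendant '[[0.03,-0.004,0,0,30],[0,0,0,0,30],[0,0,0,0,30],[0,0,0,0,30],[0,0,0,0,30]]'
python3 -c "
from h import *
o,c=wrist('w13');rim(c,c['T'],'green',.075)"
```

```text
time: 45.4
eef_pos: [0.5653, 0.0393, 0.1122]
tool_rot: [-3.139, 0.0, 1.571]
contact_force: [0.3, 0.3, -2.5]
gripper_width: 0.0422
gripper_force: 61.4
time: 46.02
eef_pos: [0.5289, 0.2414, 0.111]
tool_rot: [-3.138, 0.001, 1.573]
contact_force: [0.8, 0.3, -1.9]
gripper_width: 0.0425
gripper_force: 61.4
time: 46.65
eef_pos: [0.5278, 0.2677, 0.1131]
tool_rot: [-3.141, 0.001, 1.568]
contact_force: [-0.1, -0.3, -2.2]
gripper_width: 0.0422
gripper_force: 61.4
green [175, 8, 296, 299, 10207] hole [207.2 159.8] [0.4612 0.3327]
green [280, 62, 80, 86, 3569] hole [319.2 105. ] [0.526 0.362]
green [560, 226, 52, 72, 2714] hole None None
```

Green stands at (0.526, 0.362). Lower yellow.

```bash
python3 -m pendant '[[0.002,0,0.03,0,30],[0,0,0.025,0,30],[0,0,0.012,0,30],[0,0,0,0,30],[0,0,0,0,30]]'; python3 -m pendant '[[0,0,0.003,0,30],[0,0,0.002,0,30],[0,0,0,0,30],[0,0,0,0,30]]'
```

```text
time: 47.32
eef_pos: [0.5284, 0.2719, 0.0475]
tool_rot: [3.14, -0.001, 1.571]
contact_force: [-0.2, -0.9, -1.6]
gripper_width: 0.0424
gripper_force: 61.4
time: 47.82
eef_pos: [0.5274, 0.2715, 0.0414]
tool_rot: [3.142, -0.0, 1.571]
contact_force: [-0.8, -0.4, -2.5]
gripper_width: 0.0423
gripper_force: 61.4
```

```bash
python3 -m pendant '[[0,0,0.0018,0,30],[0,0,0,0,30],[0,0,0,0,50],[0,0,0,0,75],[0,0,0,0,100]]'; python3 -m pendant '[[0,0,0,0,100],[0,0,0,0,100],[0,0,-0.03,0,100],[0,0,-0.04,0,100],[0,0,-0.05,0,100]]'; python3 -m pendant '[[-0.05,0,-0.05,0,100],[-0.05,0,0,0,100],[-0.05,0,0,0,100],[-0.04,0,0,0,100],[-0.03,0,0,0,100]]'; python3 -m pendant '[[0,0,0,0,100],[0,0,0,0,100],[0,0,0,0,100]]'
python3 - <<'E'
from h import *
o,c=wrist("w14")
s=cams.capture("side");cv2.imwrite("pics/side14.png",s["image"])
S=cams.capture("scene");cv2.imwrite("pics/scene14.png",S["image"])
cv2.imwrite("pics/f14.png",np.hstack([cv2.resize(s["image"][:,150:480],(400,582)),cv2.resize(S["image"][100:450,110:420],(400,582))]))
for n in COL: rim(s,s["world_from_camera"],n,.075,minA=60)
E
```

```text
time: 48.45
eef_pos: [0.5276, 0.2715, 0.0397]
tool_rot: [3.141, -0.0, 1.571]
contact_force: [0.7, 0.6, -0.2]
gripper_width: 0.0772
gripper_force: 0.0
time: 49.08
eef_pos: [0.5263, 0.2708, 0.1596]
tool_rot: [-3.139, 0.001, 1.571]
contact_force: [1.5, 0.5, -1.1]
gripper_width: 0.0854
gripper_force: 0.0
time: 49.7
eef_pos: [0.5272, 0.0546, 0.2039]
tool_rot: [3.141, 0.0, 1.568]
contact_force: [0.1, 0.9, -0.4]
gripper_width: 0.0853
gripper_force: 0.0
time: 50.08
eef_pos: [0.5273, 0.0592, 0.2038]
tool_rot: [-3.142, -0.001, 1.574]
contact_force: [0.4, 0.3, 0.2]
gripper_width: 0.0853
gripper_force: 0.0
red [357, 171, 104, 67, 1129] hole [411.3 181.1] [ 0.5266 -0.3271]
red [329, 420, 79, 10, 192] hole None None
green [220, 360, 25, 24, 323] hole [231.6 369.7] [0.5253 0.3616]
green [172, 371, 134, 67, 455] hole None None
yellow [138, 276, 79, 53, 1221] hole None None
yellow [251, 329, 24, 23, 360] hole [262.8 336.7] [0.5258 0.2741]
```

View pics/f14.png

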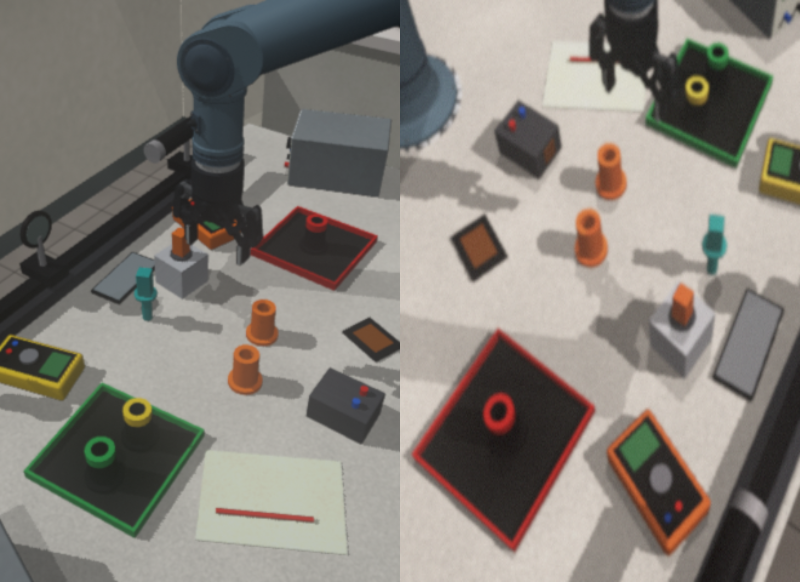

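All three holders stand upright in the right trays, the gauge is home, and the bystanders haven't moved. Handing in.

```bash
python3 -c "
from workcell import workorder
print(workorder.finish_job())"
```

```text
the job is handed in; nothing more can be done
None
```

I handed the job in at about 50 s of the 210 s allowed; it returned no verdict. Red was undersize (stopped about 12 mm down) and stands in the red tray. Yellow and green were good (50 mm down) and stand in the green tray. No blue holder was on the bench. Red was knocked aside during the run and I recovered it. The gauge is back in its stand, and the meters and phone were not touched.

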